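# Find the fullest of three washer tins by heft

### The job

Three identical closed tins of washers stand in a wooden rack under its loose dust cover; I need the fullest. Lift the cover off by its knob and set it down flat, knob up, on the bench beside the rack, then heft the tins one at a time, the one nearest the robot first and the farthest last, each lifted off the rack and set back upright in its own bay before the next, and finish while holding the heaviest one up, upright, at least 10 cm above the bench, with the other two in their bays and the wrench, bit case and chuck key beside the rack undisturbed.

Things in the scene. Friction and masses are not known exactly. Their poses are not given: they have to be found in the camera images.
- rack: Wooden tin rack, fixed to the bench: base board 232 x 106 mm, 12 mm thick, with 22 mm high walls on it that form three square bays of 58 mm in a row, 63 mm apart (rim of the walls 34 mm above the bench). Origin: centre of the board's underside, on the bench. Its x axis runs along the row, away from the robot; z up.
- bay_1 (a point): Centre of the floor of the bay nearest the robot (12 mm above the bench); axes as the rack's.
- bay_2 (a point): Centre of the floor of the middle bay, 12 mm above the bench.
- bay_3 (a point): Centre of the floor of the bay farthest from the robot, 12 mm above the bench.
- cover: Loose deep box-shaped cover of pale wood, open below, top 222 x 96 mm (walls 216 x 90 mm outside), 84 mm high without the knob, about 0.35 kg. It stands on the rack's base board round the bay walls, over the tins, with 3 mm play; nothing holds it down. Its underside must rise 75 mm to clear the tins. Origin: centre of its underside; x along its length, z up.
- knob (a point): Turned dark wooden knob on the centre of the cover's top: 29 mm across at this point, on a thinner neck; the knob stands 30 mm above the top. This point lies on its axis, 104 mm above the cover's underside and 10 mm below the knob's top.
- tin_1: Closed round metal tin, 52 mm across, 70 mm high, in the bay nearest the robot, with 3 mm play; its lid does not come off. Origin: centre of its underside; z up. Grip it from above near its top. The three tins look the same; the washers inside make their weights differ, by 1 N or more from one to the next (total 0.18 to 0.72 kg each), and any may be the heaviest.
- tin_2: The same kind of tin, in the middle bay. Origin: centre of its underside; z up.
- tin_3: The same kind of tin, in the bay farthest from the robot. Origin: centre of its underside; z up.
- wrench: Bystander: adjustable wrench lying flat to the right of the rack, 44 x 199 x 11 mm, origin under the middle, y along its length.
- bit_case: Bystander: drill-bit case lying flat to the right of the rack, 78 x 125 x 24 mm, origin under its centre.
- chuck_key: Bystander: T-shaped steel chuck key lying flat to the right of the rack, 82 x 70 x 12 mm, origin under the middle. To the left of the rack the bench is clear for about 15 cm from the rack's edge, and past that only flat tools lie: room for the cover.
- under_beam (a point): Fixed point on the bench under a beam. OBSTACLE before the robot: timber post, x 0.27 to 0.36, y 0.015 to 0.055, up to z = 0.53, and on it a level beam over the same y, x 0.26 to 0.69, z 0.53 to 0.62. The rack stands left of it: an arm starting at its right must pass over the beam with forearm and hand, or fold up, before turning left. An upper shelf overhangs from x = 0.68, z 0.53 to 0.62.

How it is judged (in metres and radians):
On the way, in this order (a step that is already met when the one before it is completed fails the run):
1. the cover stands flat on the bench, knob up, let go (height (world z) of cover below 0.005 m and angle between cover's own z axis and vertical below 0.06 rad and contact force between the fingers and cover below 0.1 N), for 0.2 s.
2. the nearest tin is hefted: lifted off the rack in the fingers (15 mm or more, upright, touching nothing else) while the other two stand in their bays (z of tin_1 in the frame of rack above 0.027 m and contact force between tin_1 and rack below 0.05 N and contact force between the fingers and tin_1 above 1 N and angle between tin_1's own z axis and vertical below 0.25 rad and horizontal distance between tin_2 and bay_2 below 0.008 m and z of each of tin_2, tin_3 in the frame of rack below 0.016 m and angle between each of tin_2, tin_3's own z axis and vertical below 0.08 rad and horizontal distance between tin_3 and bay_3 below 0.008 m), for 0.3 s.
3. the middle tin is hefted: lifted off the rack in the fingers (15 mm or more, upright, touching nothing else) while the other two stand in their bays (z of tin_2 in the frame of rack above 0.027 m and contact force between tin_2 and rack below 0.05 N and contact force between the fingers and tin_2 above 1 N and angle between tin_2's own z axis and vertical below 0.25 rad and horizontal distance between tin_1 and bay_1 below 0.008 m and z of each of tin_1, tin_3 in the frame of rack below 0.016 m and angle between each of tin_1, tin_3's own z axis and vertical below 0.08 rad and horizontal distance between tin_3 and bay_3 below 0.008 m), for 0.3 s.
4. the farthest tin is hefted: lifted off the rack in the fingers (15 mm or more, upright, touching nothing else) while the other two stand in their bays (z of tin_3 in the frame of rack above 0.027 m and contact force between tin_3 and rack below 0.05 N and contact force between the fingers and tin_3 above 1 N and angle between tin_3's own z axis and vertical below 0.25 rad and horizontal distance between tin_1 and bay_1 below 0.008 m and z of each of tin_1, tin_2 in the frame of rack below 0.016 m and angle between each of tin_1, tin_2's own z axis and vertical below 0.08 rad and horizontal distance between tin_2 and bay_2 below 0.008 m), for 0.3 s.
At the end, for the whole second after the job is handed in: The heaviest tin is in the fingers, upright within 14 degrees, at rest, its underside at least 100 mm above the bench, touching neither rack nor cover; the other two stand upright on the floors of their own bays; the cover stands flat on the bench, knob up, let go (all of step 1 and ((distance between full_stack_c0 and tin_1 below 0.045 m and height (world z) of tin_1 above 0.1 m and contact force between the fingers and tin_1 above 1 N and contact force between tin_1 and rack below 0.05 N and contact force between tin_1 and cover below 0.05 N and angle between tin_1's own z axis and vertical below 0.25 rad and linear speed of tin_1 below 0.03 m/s and horizontal distance between tin_2 and bay_2 below 0.008 m and z of each of tin_2, tin_3 in the frame of rack below 0.016 m and angle between each of tin_2, tin_3's own z axis and vertical below 0.08 rad and horizontal distance between tin_3 and bay_3 below 0.008 m) or (distance between full_stack_c0 and tin_2 below 0.045 m and height (world z) of tin_2 above 0.1 m and contact force between the fingers and tin_2 above 1 N and contact force between tin_2 and rack below 0.05 N and contact force between tin_2 and cover below 0.05 N and angle between tin_2's own z axis and vertical below 0.25 rad and linear speed of tin_2 below 0.03 m/s and horizontal distance between tin_1 and bay_1 below 0.008 m and z of each of tin_1, tin_3 in the frame of rack below 0.016 m and angle between each of tin_1, tin_3's own z axis and vertical below 0.08 rad and horizontal distance between tin_3 and bay_3 below 0.008 m) or (distance between full_stack_c0 and tin_3 below 0.045 m and height (world z) of tin_3 above 0.1 m and contact force between the fingers and tin_3 above 1 N and contact force between tin_3 and rack below 0.05 N and contact force between tin_3 and cover below 0.05 N and angle between tin_3's own z axis and vertical below 0.25 rad and linear speed of tin_3 below 0.03 m/s and horizontal distance between tin_1 and bay_1 below 0.008 m and z of each of tin_1, tin_2 in the frame of rack below 0.016 m and angle between each of tin_1, tin_2's own z axis and vertical below 0.08 rad and horizontal distance between tin_2 and bay_2 below 0.008 m))); the arm keeps its last pose, push and grip.
It fails at once if a tin is tipped over (more than 40 degrees) (angle between any of tin_1, tin_2, tin_3's own z axis and vertical above 0.7 rad).
It fails at once if the wrench, the bit case or the chuck key is moved by more than 20 mm (distance of any of wrench, bit_case, chuck_key from where it was at the start of the episode above 0.02 m).
It also fails if it takes over 72 s, if anything falls off the work surface, if the arm or the gripper's body presses on something with over 40 N, if the wrist force passes 120 N, or if a joint passes its speed limit or range.

### The arm

A 6-joint arm with a two-finger parallel gripper is mounted at the origin on a cart in front of the work surface, level with it; the furniture and walls round the work are solid. World frame = base frame: x ahead of the robot, y to its left, z up, the work surface at z = 0. Lengths are in m, angles in degrees, forces in N, time in s.
With the tool pointing down it reaches from about 0.3 to 0.75 m from the base axis. Payload 8.5 kg.
Tool frame: the origin (TCP) lies on the mounting face of the last link; the fingertips stand 173 mm ahead of it and the grasp point (between the pads) lies 155 mm ahead of it; z points along the fingers, y is the line along which they close (so a half turn about z gives the same grasp; the last joint's range is limited). The gripper opens to 85 mm and grips with 20 to 120 N. Pads are 22 mm wide; open, the fingers measure 114 mm over their backs; the gripper's body (76 mm by 85 mm) begins 54 mm behind the grasp point. The pads swing forward as they close: fully open they stand 13 mm farther back than shut.
Start: joints at [60.373, 21.807, 74.336, -0, 83.858, -12.336], TCP at [0.163, 0.525, 0.405] pointing down, gripper open.
Joint ranges: [-178.18, 178.18], [-50.72, 133.34], [12.68, 142.11], [-81.47, 261.47], [9.98, 163.14], [-165.26, 165.26]. Speed limits (degrees/s): [136.94, 136.94, 180, 180, 180, 180].

### API

Orientations are given as [roll, pitch, yaw] about the fixed x, y, z axes, in that order (R = Rz(yaw) Ry(pitch) Rx(roll)).
In Python, from bench import get_state, camera, close_job gives the robot as it stands.
- The arm moves only by the tool servo_tool, never from a script. Its argument "targets" is a list of rows, each a list of 7 numbers: the shift along the world's x, y, z in cm, then the turn, a rotation vector about the world's x, y, z in rad, then the closure, from 0 (fully open) to 1 (shut). In form: [[x, y, z, ax, ay, az, grip], ...]. A call has 1 to 8 rows; each row is the pose to reach, as a shift and turn from the pose commanded when the call began; what a row does not reach only later rows make up. A row lasts 1/8 s, in which the tool goes at most 62.5 mm and 10.7 degrees, less where a joint would pass 70% of its speed; a pose out of reach is approached as far as the arm can. A call with a gripper value outside its range is refused whole. The fingers move at their own pace and stop on an object; "grip_force" is the grip in N (left out, the last holds). Time passes only in rows, so rows that repeat a pose let the fingers close. It gives the time, the measured TCP pose, the force, the opening and the grip force at its end, in the units of the state.
- get_state(): the state, without advancing time (a new reading comes with each control period).
- camera(name): name is "scene" or "side" or "wrist"; returns a dict with "pixels" (400x640x3 uint8, red, green, blue), "z_map" (400x640 float32, m along the optical axis (not along the pixel's ray), 0 where there is no reading), "camera_matrix" (3x3 intrinsics, pixels), "k1" (the pictures are not rectified: a ray, as slopes to the right and down, at radius r is drawn at 1 + k1 r^2 times it, then the intrinsics apply), "pose" (4x4, takes a point from camera to world coordinates); the wrist camera has in their place "hand_eye" (4x4, takes a point from camera to tool coordinates, whose origin is the TCP and whose axes are the flange's). Camera axes: x right, y up, looking along -z (the intrinsics and any distortion apply to the point x, -y, -z); pixel columns grow to the right and rows downward; lengths in m; the calibration is good to about 2 mm. A picture is of the moment at which its call begins: read the wrist's pose just before it.
- close_job(): hands the job in; it is judged then, once.
The state is a dict: "time_s": time; "joints": joint angles; "qd": joint speeds; "joint_torque": joint torques, N m; "eef_pos": TCP position; "tcp_rot": TCP orientation; "force": force on the tool from outside, world axes, zero at the start; "wrist_torque": the same for the moment, N m; "opening": finger opening in m; "finger_force": force on a finger pad.
Only numpy, scipy, OpenCV 4.12 (cv2) and the standard library are available. Lean on these libraries where they do the work, as an engineer would, in place of code of your own. Each camera call takes 0.05 s, during which the arm holds its last target. There are 200 camera calls.

## Working session

There is one attempt and no reset: what is moved stays moved. The work goes in short steps, Python scripts to look and compute and a tool call to move; the robot and the scene stay as the last step left them, time stands still between calls to the robot, and variables do not carry over. Pictures are saved under pics/ and viewed, at most 10 in all, crops included, and the job is handed in when it is done.

Besides the shell and the picture viewer there is one more tool, called in YAML: its name, and indented under it one key for each argument. servo_tool: Moves the arm, as the interface text tells. Its arguments: {"type":"object","properties":{"targets":{"type":"array"},"grip_force":{"type":"number"}},"required":["targets"]}

```bash
mkdir -p pics; cat > h.py <<'E'
import numpy as np, cv2
from bench import get_state, camera, close_job
from scipy.spatial.transform import Rotation as R
def tcp():
    s=get_state(); T=np.eye(4); T[:3,3]=s["eef_pos"]; T[:3,:3]=R.from_euler("xyz",s["tcp_rot"],degrees=True).as_matrix(); return T
def cloud(name):
    T=tcp(); c=camera(name); P=c["pose"] if "pose" in c else T@c["hand_eye"]
    h,w=c["z_map"].shape; u,v=np.meshgrid(np.arange(w),np.arange(h))
    p=cv2.undistortPoints(np.stack([u,v],-1).reshape(-1,1,2).astype(float),np.array(c["camera_matrix"]),np.array([c["k1"],0,0,0.]))[:,0]
    z=c["z_map"].reshape(-1); X=np.stack([p[:,0]*z,-p[:,1]*z,-z],-1)@P[:3,:3].T+P[:3,3]
    X[z==0]=np.nan
    return c["pixels"],X.reshape(h,w,3)
def save(n,px): cv2.imwrite(n,cv2.cvtColor(px,cv2.COLOR_RGB2BGR))
E
cat > a.py <<'E'
from h import *
print(get_state())
for n in("scene","side","wrist"):
    px,X=cloud(n); np.save(n+".npy",X); save(f"pics/{n}0.png",px)
a=[cv2.imread(f"pics/{n}0.png") for n in("scene","side","wrist")]
cv2.imwrite("pics/all.png",cv2.resize(np.vstack([np.hstack(a[:2]),np.hstack([a[2],a[2]*0])]),(800,500),interpolation=cv2.INTER_AREA))
for n in("scene","side","wrist"):
    X=np.load(n+".npy"); 
    m=(abs(X[...,2]-0.096)<.006)&(X[...,1]>.06)&(X[...,0]>.2)&(X[...,0]<.9)
    if m.sum()>50:
        print(n,m.sum(),np.median(X[m],0),cv2.minAreaRect(X[m][:,:2].astype(np.float32)*1000))
    k=(abs(X[...,2]-0.12)<.008)&(X[...,1]>.06)&(X[...,0]>.2)&(X[...,0]<.9)
    if k.sum()>5: print("knob",k.sum(),X[k].mean(0),X[k].min(0),X[k].max(0))
E
python3 a.py
```

```text
{'time_s': 0.0, 'joints': array([ 6.03715247e+01,  2.18410742e+01,  7.43857379e+01,  1.63429713e-04,
        8.38570342e+01, -1.23366511e+01]), 'qd': array([ 0.07514998,  0.0652037 ,  0.11625732, -0.0831075 ,  0.03511129,
       -0.03865843]), 'joint_torque': array([ 1.68445913e-03, -4.48470998e+01, -2.31280875e+01, -9.07395247e-05,
        4.79513401e-03, -1.31674221e-05]), 'eef_pos': array([0.16346766, 0.52509725, 0.40410501]), 'tcp_rot': array([-1.79918125e+02, -1.80729134e-02,  1.62708145e+02]), 'force': array([ 0.49345355, -0.10872166, -0.4700626 ]), 'wrist_torque': array([-0.0257636 ,  0.02512557,  0.04778711]), 'finger_force': 0.0, 'opening': 0.0855309010223707}
scene 2137 [0.58001848 0.32507269 0.09587472] ((578.0814208984375, 1977.177490234375), (3807.46240234375, 646.7337646484375), 89.75550842285156)
knob 1151 [0.70257981 0.78865433 0.12006561] [0.2463513  0.07330703 0.11204304] [0.89972279 3.89574212 0.12797813]
side 4784 [0.5583761  0.35838855 0.09572495] ((696.7354736328125, 431.156982421875), (577.04931640625, 487.06268310546875), 58.80044174194336)
knob 2083 [0.76316434 0.50528834 0.12008361] [0.47462257 0.07528009 0.11200901] [0.85318014 0.70808437 0.12798767]
```

View pics/all.png

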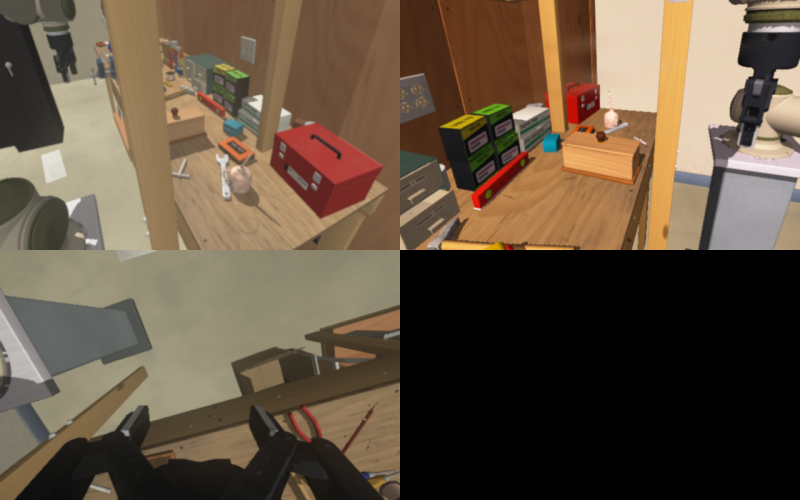

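The composite shows the cover with its knob in the side view (about (600,150) of the composite) and partly in the scene view, behind a post. The start pose is left of the rack. Next I'll localise the cover more tightly.

```bash
cat > b.py <<'E'
from h import *
for n in("scene","side"):
    X=np.load(n+".npy"); x,y,z=X[...,0],X[...,1],X[...,2]
    bx=(x>.3)&(x<.75)&(y>.09)&(y<.5)
    m=bx&(abs(z-.096)<.004)
    print(n,m.sum(),cv2.minAreaRect(X[m][:,:2].astype(np.float32)*1000))
    mm=m.astype(np.uint8); k,l,st,_=cv2.connectedComponentsWithStats(mm)
    i=1+st[1:,4].argmax(); print(st[i],cv2.minAreaRect(X[l==i][:,:2].astype(np.float32)*1000))
    q=bx&(z>.104)&(z<.14); print("knob",q.sum(),X[q].min(0),X[q].max(0),np.argwhere(q).mean(0))
    # heightmap
    H=np.full((30,30),-1.); g=(x>0.1)&(x<1)&(y>-.1)&(y<.8)&(z>-.05)&(z<.7)
    np.maximum.at(H,(((x[g]-.1)/.03).astype(int),((y[g]+.1)/.03).astype(int)),z[g]*100)
    print("rows x from .1, cols y from -.1, step .03, cm")
    for i,r in enumerate(H): print(f"{.1+.03*i:.2f}"," ".join("  ." if v<-50 else f"{v:3.0f}" if v>-1+1e-9 or v<-1 else "  ." for v in r))
E
python3 b.py; python3 -c "
import cv2;a=cv2.imread('pics/side0.png');cv2.imwrite('pics/s1.png',cv2.resize(a[60:400,0:520],(800,523)))"
```

```text
scene 1079 ((617.2186279296875, 258.64324951171875), (156.571044921875, 369.40313720703125), 55.75709915161133)
[ 266  169   63   31 1057] ((523.7244873046875, 325.9433288574219), (99.16127014160156, 155.45904541015625), 86.18097686767578)
knob 210 [0.47671189 0.09006801 0.1043902 ] [0.72699991 0.33912547 0.13966113] [185.54761905 343.15714286]
rows x from .1, cols y from -.1, step .03, cm
0.10   .   .  16  17   1   0   0   0   0   .   .   .   .   .  52  52  49  46   .   .  45  41   .   .   .   .   .   .   .   .
0.13   .   .   0   0   0   0   0   0   0   .   .   .   .   .   .  52  52  47  35  45  45  41   .   .   .   .   .   .   .   .
0.16   .   .   .   .   .   .   .   .   .   .   .   .   .   .   .   .  51  51  51  45  44  35  34   .   .   .   .   .   .   .
0.19   .   .   .   .   .   .   .   .   .   .   .   .   .   .   .   .   .   .  51  51  45  40  34  32   .   .   .   .   .   .
0.22   .   .   .   .   .   .   .   .   .   .   .   .   .   .   .   .   .   .   .  51  50  50   .   .   .   .   .   .   .   .
0.25   .   .   .  53  53  52   .   .   .   .   .   .   .   .   .   .   .   .   .  
[... 6484 characters left out ...]
 11  11  11  19  19  19  19  19  19  19  19   0  15  15  15   1   .   .   .
0.85   .   .  13  13   .  51  51  11  11  11  11  11  11   .  19  19  19  19  19  19  19  18   7  15  15  15   1   .   .   .
0.88   .   .   7   .   9  51  51  51  11  11  11   .   .   .   .   .   .   .   .   .   0   7   .  15  15   1   .   .   .   .
0.91   .   7   7  52  52  51  51  51  51   .   .   .   .   .   .   .   .   .   .   0   0   .   .   8   8   .   .   .   .   .
0.94  53  52  51  51  51  51  51  51  51  51  51  51  51  50  50  50  50  50  49  49  39  30  22   .   .   .   .   .   .   .
0.97  47  45  42  38  38  33  32  27  25  20  49  49  49  44  48  50  30  46  40   6   .   .  13   .   .   .   .   .   .   .
```

View pics/s1.png

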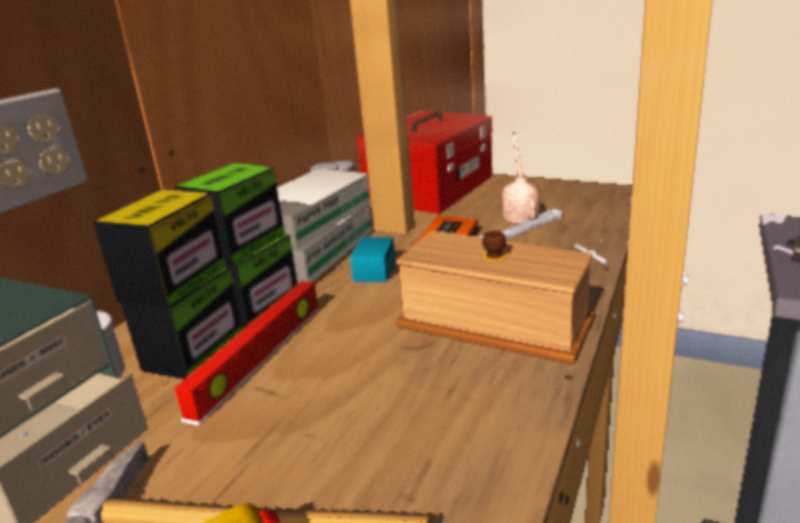

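The side view shows the cover on the rack with its knob at about (493,243), clear bench to the left, and clutter only past y ≈ 0.62. The cover is near (0.489, 0.330) with its axis at about -2.6°. I'll move above the knob and look from near.

servo_tool:
  targets:
    - [4, -2.5, 0, 0, 0, 0.05, 0]
    - [9, -5, 0, 0, 0, 0.1, 0]
    - [14, -8, 0, 0, 0, 0.15, 0]
    - [19, -11, 0, 0, 0, 0.2, 0]
    - [24, -14, 0, 0, 0, 0.257, 0]
    - [29, -17, 0, 0, 0, 0.257, 0]
    - [32.6, -19.5, 0, 0, 0, 0.257, 0]
    - [32.6, -19.5, 0, 0, 0, 0.257, 0]
  grip_force: 40

```text
time_s: 1.15
eef_pos: [0.4916, 0.3283, 0.4038]
tcp_rot: [-180.0, -0.0, 177.2]
force: [-1.2, -0.0, -0.2]
opening: 0.0858
finger_force: 0.0
```

```bash
cat > c.py <<'E'
from h import *
import sys
s=get_state(); print({k:np.round(s[k],3) for k in("time_s","joints","eef_pos","tcp_rot","force","opening")})
px,X=cloud("wrist"); save(f"pics/{sys.argv[1]}.png",px)
x,y,z=X[...,0],X[...,1],X[...,2]
bx=(x>.3)&(x<.75)&(y>.2)&(y<.5)
m=bx&(abs(z-.096)<.005); r=cv2.minAreaRect(X[m][:,:2].astype(np.float32)*1000); print(m.sum(),r,np.median(z[m]))
q=bx&(z>.108)&(z<.135)
if q.sum(): print("knob",q.sum(),X[q].min(0),X[q].max(0),cv2.minEnclosingCircle(X[q][:,:2].astype(np.float32)*1000))
v=bx&(abs(z-.012)<.004); print("board",v.sum(),cv2.minAreaRect(X[v][:,:2].astype(np.float32)*1000) if v.sum()>20 else "")
E
python3 c.py w1
```

```text
{'time_s': np.float64(1.15), 'joints': array([ 2.2276e+01,  2.6041e+01,  6.7544e+01, -1.7000e-02,  8.6476e+01,
       -6.4932e+01]), 'eef_pos': array([0.492, 0.328, 0.404]), 'tcp_rot': array([-1.79959e+02, -4.70000e-02,  1.77209e+02]), 'force': array([-1.25 , -0.045, -0.192]), 'opening': np.float64(0.086)}
18325 ((493.0006103515625, 328.019287109375), (96.3386001586914, 222.01866149902344), 87.46846008300781) 0.09553952996187409
knob 709 [0.4785888  0.3144469  0.11091932] [0.50584023 0.34232022 0.12762545] ((492.5059509277344, 328.13409423828125), 14.424839973449707)
board 416 ((716.004638671875, 333.8433837890625), (259.5123291015625, 40.832733154296875), 76.49806213378906)
```

View pics/w1.png

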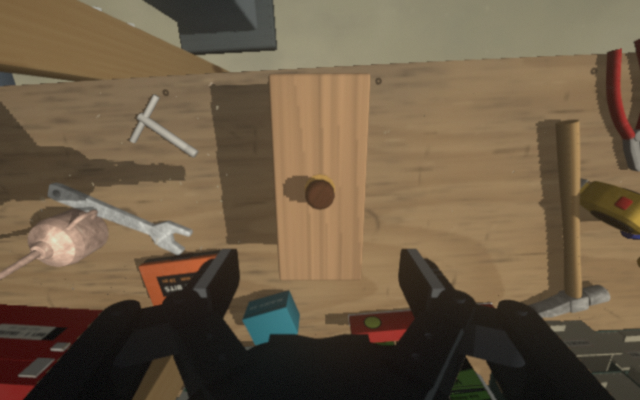

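The wrist view shows the knob at (320,193), at the middle of the cover. The cover centre is (0.493, 0.328) with axis -2.5°. I'll descend over the knob.

servo_tool:
  targets:
    - [0, 0, -3, 0, 0, 0, 0]
    - [0, 0, -6, 0, 0, 0, 0]
    - [0, 0, -9, 0, 0, 0, 0]
    - [0, 0, -11, 0, 0, 0, 0]
    - [0, 0, -12.8, 0, 0, 0, 0]
    - [0, 0, -12.8, 0, 0, 0, 0]

```text
time_s: 1.95
eef_pos: [0.4883, 0.3309, 0.2758]
tcp_rot: [-179.9, -0.2, 177.5]
force: [-0.6, 0.3, 0.2]
opening: 0.0854
finger_force: 0.0
```

```bash
python3 c.py w2; python3 c.py w2
```

```text
{'time_s': np.float64(1.95), 'joints': array([ 2.2633e+01,  3.2510e+01,  7.8734e+01,  9.0000e-03,  6.8921e+01,
       -6.4889e+01]), 'eef_pos': array([0.488, 0.331, 0.276]), 'tcp_rot': array([-1.79937e+02, -1.53000e-01,  1.77519e+02]), 'force': array([-0.642,  0.297,  0.207]), 'opening': np.float64(0.085)}
46137 ((475.7809753417969, 328.87579345703125), (96.6119384765625, 188.243896484375), 87.47160339355469) 0.09543128613996998
knob 4184 [0.47590742 0.27368287 0.10908226] [0.50418378 0.38712788 0.13499657] ((483.4507751464844, 330.4053649902344), 56.77346420288086)
board 189 ((726.5151977539062, 484.3486633300781), (4.203656196594238, 30.783918380737305), 1.8499784469604492)
{'time_s': np.float64(2.0), 'joints': array([ 2.2615e+01,  3.2451e+01,  7.8643e+01,  6.0000e-03,  6.8945e+01,
       -6.4894e+01]), 'eef_pos': array([0.489, 0.331, 0.277]), 'tcp_rot': array([-1.79989e+02, -3.80000e-02,  1.77506e+02]), 'force': array([ 0.123, -0.547,  0.042]), 'opening': np.float64(0.086)}
46032 ((475.6871337890625, 328.9046325683594), (96.53829956054688, 187.64454650878906), 87.44725799560547) 0.09543751525155661
knob 4032 [0.4767633  0.27395866 0.10976752] [0.50465679 0.3870408  0.13499605] ((483.91754150390625, 330.4997253417969), 56.592987060546875)
board 171 ((725.9996948242188, 485.11907958984375), (4.040501594543457, 29.635194778442383), 3.6091907024383545)
```

servo_tool:
  targets:
    - [0.2, -0.2, 0, 0, 0, 0, 0]
    - [0.2, -0.2, 0, 0, 0, 0, 0.5]
    - [0.2, -0.2, 0, 0, 0, 0, 1]
    - [0.2, -0.2, 0, 0, 0, 0, 1]
    - [0.2, -0.2, 0, 0, 0, 0, 1]
    - [0.2, -0.2, 0, 0, 0, 0, 1]
    - [0.2, -0.2, 0, 0, 0, 0, 1]
    - [0.2, -0.2, 0, 0, 0, 0, 1]
  grip_force: 60

```text
time_s: 3.05
eef_pos: [0.4915, 0.3283, 0.2771]
tcp_rot: [180.0, 0.0, 177.4]
force: [-1.2, 2.4, 6.3]
opening: 0.026
finger_force: 59.1
```

servo_tool:
  targets:
    - [0, 0, 0.7, 0, 0, 0, 1]
    - [0, 0, 2, 0, 0, 0, 1]
    - [0, 0, 4, 0, 0, 0, 1]
    - [0, 0, 6, 0, 0, 0, 1]
    - [0, 0, 8, 0, 0, 0, 1]
    - [0, 0, 9.5, 0, 0, 0, 1]
    - [0, 0, 10, 0, 0, 0, 1]
    - [0, 0, 10, 0, 0, 0, 1]

```text
time_s: 4.05
eef_pos: [0.4914, 0.3281, 0.3765]
tcp_rot: [-180.0, -0.0, 177.4]
force: [-0.7, -0.4, -3.3]
opening: 0.0261
finger_force: 59.4
```

```bash
python3 - <<'E'
from h import *
s=get_state();print(s["force"],s["eef_pos"],s["opening"])
px,X=cloud("side"); save("pics/s2.png",px[80:330,200:520])
x,y,z=X[...,0],X[...,1],X[...,2]
b=(x>.35)&(x<.63)&(y>.27)&(y<.42)
m=b&(abs(z-.2)<.02)
A=np.c_[X[m][:,:2],np.ones(m.sum())]
print("cover top",m.sum(),np.percentile(z[m],[5,50,95]))
w=b&(z>.03)&(z<.2);print("lowest cover wall z hist",np.histogram(z[w],np.arange(.03,.21,.01)))
E
```

```text
[-0.7221794  -0.37625058 -3.34245618] [0.49143077 0.32808013 0.37654773] 0.026143201777375277
cover top 3171 [0.18214065 0.19520714 0.20026725]
lowest cover wall z hist (array([ 936,  373,  372,  381,  546,  533,    0,    0,  495,  648,  667,
        667,  682,  694,  710,  622, 2389]), array([0.03, 0.04, 0.05, 0.06, 0.07, 0.08, 0.09, 0.1 , 0.11, 0.12, 0.13,
       0.14, 0.15, 0.16, 0.17, 0.18, 0.19, 0.2 ]))
```

View pics/s2.png

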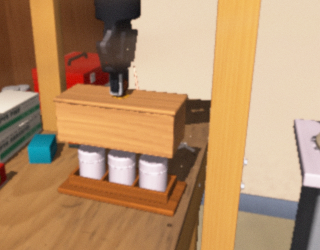

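The side view shows the cover held level, above three standing white tins at about (90..152,165). Next I'll move it left and lower it.

servo_tool:
  targets:
    - [0, 2, 0, 0, 0, 0, 1]
    - [0, 6, 0, 0, 0, 0, 1]
    - [0, 10, 0, 0, 0, 0, 1]
    - [0, 13, 0, 0, 0, 0, 1]
    - [0, 14.5, -1, 0, 0, 0, 1]
    - [0, 14.5, -4, 0, 0, 0, 1]
    - [0, 14.5, -7, 0, 0, 0, 1]
    - [0, 14.5, -9, 0, 0, 0, 1]

```text
time_s: 5.1
eef_pos: [0.4912, 0.473, 0.2839]
tcp_rot: [-179.9, -0.2, 177.4]
force: [0.6, -0.4, -2.9]
opening: 0.0263
finger_force: 59.6
```

servo_tool:
  targets:
    - [0, 0, -1, 0, 0, 0, 1]
    - [0, 0, -1.6, 0, 0, 0, 1]
    - [0, 0, -1.9, 0, 0, 0, 1]
    - [0, 0, -2.1, 0, 0, 0, 1]
    - [0, 0, -2.1, 0, 0, 0, 1]

```text
time_s: 5.72
eef_pos: [0.4915, 0.4731, 0.266]
tcp_rot: [180.0, 0.0, 177.4]
force: [0.4, 1.1, -2.3]
opening: 0.0261
finger_force: 59.6
```

servo_tool:
  targets:
    - [0, 0, -0.1, 0, 0, 0, 1]
    - [0, 0, -0.15, 0, 0, 0, 1]
    - [0, 0, -0.15, 0, 0, 0, 1]

```text
time_s: 6.1
eef_pos: [0.4914, 0.4733, 0.2651]
tcp_rot: [179.9, 0.1, 177.4]
force: [-1.2, 1.4, 4.2]
opening: 0.0259
finger_force: 60.3
```

In contact with the bench. Releasing and rising.

servo_tool:
  targets:
    - [0, 0, 0, 0, 0, 0, 0.6]
    - [0, 0, 0, 0, 0, 0, 0]
    - [0, 0, 0, 0, 0, 0, 0]
    - [0, 0, 0, 0, 0, 0, 0]
    - [0, 0, 0, 0, 0, 0, 0]

```text
time_s: 6.72
eef_pos: [0.4915, 0.4731, 0.2642]
tcp_rot: [-180.0, -0.0, 177.4]
force: [1.2, 0.4, -0.1]
opening: 0.0857
finger_force: 0.0
```

servo_tool:
  targets:
    - [0, 0, 2, 0, 0, 0, 0]
    - [0, 0, 5, 0, 0, 0, 0]
    - [0, -2, 9, 0, 0, 0, 0]
    - [0, -6, 12, 0, 0, 0, 0]
    - [0, -11, 12, 0, 0, 0, 0]
    - [0, -14.5, 12, 0, 0, 0, 0]
    - [0, -14.5, 12, 0, 0, 0, 0]
    - [0, -14.5, 12, 0, 0, 0, 0]

```text
time_s: 7.72
eef_pos: [0.4915, 0.3286, 0.3843]
tcp_rot: [180.0, 0.0, 177.4]
force: [-0.3, 0.2, 1.2]
opening: 0.0859
finger_force: 0.0
```

```bash
cat > d.py <<'E'
from h import *
import sys
s=get_state(); print(s["eef_pos"],s["tcp_rot"])
px,X=cloud("wrist"); save(f"pics/{sys.argv[1]}.png",px)
x,y,z=X[...,0],X[...,1],X[...,2]
def rect(m,n): print(n,m.sum(),cv2.minAreaRect(X[m][:,:2].astype(np.float32)*1000) if m.sum()>20 else "")
c=(y>.25)&(y<.405)&(x>.3)&(x<.66)
rect((y>.405)&(abs(z-.084)<.005)&(x>.3)&(x<.66)&(y<.56),"cover")
rect(c&(abs(z-.012)<.003),"board"); rect(c&(abs(z-.034)<.003),"rim")
m=c&(abs(z-.082)<.006); k,l,st,_=cv2.connectedComponentsWithStats(m.astype(np.uint8))
for i in range(1,k):
    if st[i,4]>200: print("tin",st[i,4],cv2.minEnclosingCircle(X[l==i][:,:2].astype(np.float32)*1000),np.median(z[l==i]))
E
python3 d.py w3
```

```text
[0.49151393 0.3285542  0.38431582] [1.79977629e+02 1.17561720e-02 1.77434253e+02]
cover 18537 ((492.0826416015625, 473.61102294921875), (96.76858520507812, 219.84780883789062), 87.40107727050781)
board 5808 ((492.768310546875, 326.76446533203125), (105.8785171508789, 230.33950805664062), 87.29236602783203)
rim 2425 ((494.1775817871094, 326.75665283203125), (71.98978424072266, 197.58682250976562), 87.32237243652344)
tin 2372 ((431.1728820800781, 330.291015625), 26.380996704101562) 0.080229390991685
tin 1963 ((493.3509216308594, 326.6536560058594), 26.4132080078125) 0.08027436485291473
tin 1644 ((556.446044921875, 322.8839416503906), 26.320270538330078) 0.08030020928567183
```

View pics/w3.png

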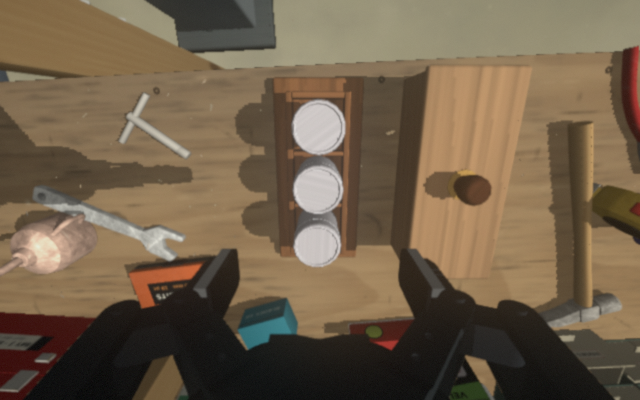

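The wrist view shows the cover standing flat at the right, with its knob at (472,187). The three tins stand in their bays at (318,127), (318,188) and (318,243). Next is tin 1.

servo_tool:
  targets:
    - [-3, 0.1, -2, 0, 0, 0, 0]
    - [-6, 0.15, -5, 0, 0, 0, 0]
    - [-6, 0.15, -9, 0, 0, 0, 0]
    - [-6, 0.15, -12, 0, 0, 0, 0]
    - [-6, 0.15, -14.5, 0, 0, 0, 0]
    - [-6, 0.15, -16, 0, 0, 0, 0]
    - [-6, 0.15, -16.6, 0, 0, 0, 0]
    - [-6, 0.15, -16.6, 0, 0, 0, 0]

```text
time_s: 8.78
eef_pos: [0.4316, 0.3299, 0.2184]
tcp_rot: [180.0, 0.0, 177.5]
force: [-0.6, 0.0, 0.8]
opening: 0.0856
finger_force: 0.0
```

servo_tool:
  targets:
    - [0, 0, 0, 0, 0, 0, 0.5]
    - [0, 0, 0, 0, 0, 0, 1]
    - [0, 0, 0, 0, 0, 0, 1]
    - [0, 0, 0, 0, 0, 0, 1]
    - [0, 0, 0, 0, 0, 0, 1]
  grip_force: 50

```text
time_s: 9.4
eef_pos: [0.4316, 0.3297, 0.2193]
tcp_rot: [180.0, 0.1, 177.4]
force: [-1.1, -0.0, 6.1]
opening: 0.0509
finger_force: 51.8
```

servo_tool:
  targets:
    - [0, 0, 0.7, 0, 0, 0, 1]
    - [0, 0, 2, 0, 0, 0, 1]
    - [0, 0, 3.2, 0, 0, 0, 1]
    - [0, 0, 4, 0, 0, 0, 1]
    - [0, 0, 4, 0, 0, 0, 1]
    - [0, 0, 4, 0, 0, 0, 1]
    - [0, 0, 4, 0, 0, 0, 1]
    - [0, 0, 4, 0, 0, 0, 1]

```text
time_s: 10.4
eef_pos: [0.4315, 0.3296, 0.2579]
tcp_rot: [-180.0, -0.0, 177.4]
force: [0.3, -0.2, -2.6]
opening: 0.0514
finger_force: 52.5
```

```bash
cat > w.py <<'E'
from h import *
F=[];J=[]
for i in range(20):
    s=get_state();F.append(np.r_[s["force"],s["wrist_torque"]]);J.append(s["joint_torque"]);camera("wrist")
F=np.array(F);print(s["time_s"],s["eef_pos"],s["tcp_rot"],s["opening"],s["finger_force"]);print(F.mean(0).round(2),F.std(0).round(2),np.mean(J,0).round(2))
E
python3 w.py
```

```text
11.35 [0.4314654  0.32962237 0.25820984] [-1.79997114e+02 -4.02058418e-03  1.77432709e+02] 0.05164407493169785 52.4732431769371
[-0.1  -0.15 -2.02  0.01 -0.01 -0.  ] [0.63 0.55 0.44 0.03 0.03 0.02] [-0.000e+00 -4.805e+01 -1.853e+01  0.000e+00  1.000e-02  0.000e+00]
```

Tin 1 weighs about 2.0 N. Setting it back.

servo_tool:
  targets:
    - [0, 0, -1.2, 0, 0, 0, 1]
    - [0, 0, -2.4, 0, 0, 0, 1]
    - [0, 0, -3.3, 0, 0, 0, 1]
    - [0, 0, -3.7, 0, 0, 0, 1]
    - [0, 0, -3.9, 0, 0, 0, 1]
    - [0, 0, -3.95, 0, 0, 0, 1]

```text
time_s: 12.15
eef_pos: [0.4314, 0.3296, 0.2193]
tcp_rot: [180.0, 0.0, 177.4]
force: [-3.7, -1.8, 7.5]
opening: 0.0515
finger_force: 53.2
```

servo_tool:
  targets:
    - [0, 0, 0, 0, 0, 0, 0.6]
    - [0, 0, 0, 0, 0, 0, 0]
    - [0, 0, 0, 0, 0, 0, 0]
    - [0, 0, 0, 0, 0, 0, 0]
    - [0, 0, 3, 0, 0, 0, 0]
    - [0, 0, 8, 0, 0, 0, 0]
    - [3, 0, 14, 0, 0, 0, 0]
    - [3, 0, 14, 0, 0, 0, 0]

```text
time_s: 13.15
eef_pos: [0.4627, 0.3296, 0.3626]
tcp_rot: [179.8, 0.5, 177.4]
force: [-0.6, 0.3, -0.8]
opening: 0.0851
finger_force: 0.0
```

```bash
python3 d.py w4
```

```text
[0.46269323 0.32958025 0.36263364] [179.78361241   0.45382278 177.3914546 ]
cover 18033 ((491.56292724609375, 473.67205810546875), (97.01747131347656, 220.3134765625), 87.63842010498047)
board 6087 ((493.2777404785156, 326.7580261230469), (105.75580596923828, 229.59121704101562), 87.30768585205078)
rim 2449 ((494.11712646484375, 326.687255859375), (72.12455749511719, 198.40252685546875), 87.28021240234375)
tin 2540 ((430.81488037109375, 329.09521484375), 26.397531509399414) 0.0802408956616564
tin 2078 ((493.0160217285156, 326.7171936035156), 26.225048065185547) 0.0802885660877764
tin 1699 ((555.8292236328125, 322.6015319824219), 26.336820602416992) 0.0801948337325411
```

servo_tool:
  targets:
    - [2, -0.2, 0, 0, 0, 0, 0]
    - [3.2, -0.3, -3, 0, 0, 0, 0]
    - [3.2, -0.3, -7, 0, 0, 0, 0]
    - [3.2, -0.3, -10, 0, 0, 0, 0]
    - [3.2, -0.3, -12.5, 0, 0, 0, 0]
    - [3.2, -0.3, -13.7, 0, 0, 0, 0]
    - [3.2, -0.3, -14.1, 0, 0, 0, 0]
    - [3.2, -0.3, -14.1, 0, 0, 0, 0]

```text
time_s: 14.2
eef_pos: [0.4935, 0.3267, 0.218]
tcp_rot: [180.0, 0.0, 177.4]
force: [-0.4, 0.1, -0.7]
opening: 0.0854
finger_force: 0.0
```

servo_tool:
  targets:
    - [0, 0, 0, 0, 0, 0, 0.5]
    - [0, 0, 0, 0, 0, 0, 1]
    - [0, 0, 0, 0, 0, 0, 1]
    - [0, 0, 0, 0, 0, 0, 1]
    - [0, 0, 0, 0, 0, 0, 1]

```text
time_s: 14.82
eef_pos: [0.4936, 0.3267, 0.2186]
tcp_rot: [180.0, 0.1, 177.4]
force: [-0.5, 0.1, 7.0]
opening: 0.0506
finger_force: 51.7
```

servo_tool:
  targets:
    - [0, 0, 0.7, 0, 0, 0, 1]
    - [0, 0, 2, 0, 0, 0, 1]
    - [0, 0, 3.2, 0, 0, 0, 1]
    - [0, 0, 4, 0, 0, 0, 1]
    - [0, 0, 4, 0, 0, 0, 1]
    - [0, 0, 4, 0, 0, 0, 1]
    - [0, 0, 4, 0, 0, 0, 1]
    - [0, 0, 4, 0, 0, 0, 1]

```text
time_s: 15.82
eef_pos: [0.4935, 0.3266, 0.2574]
tcp_rot: [-180.0, -0.0, 177.4]
force: [0.1, -0.0, -3.8]
opening: 0.0507
finger_force: 52.8
```

```bash
python3 w.py
```

```text
16.775 [0.49347131 0.32663461 0.25772971] [1.79998996e+02 3.27317749e-03 1.77434922e+02] 0.05071459873621374 52.76751358062029
[ 0.07 -0.15 -3.72 -0.01 -0.01  0.01] [0.45 0.34 0.51 0.02 0.02 0.03] [-0.000e+00 -5.398e+01 -2.030e+01  0.000e+00  1.000e-02 -0.000e+00]
```

Tin 2 weighs about 3.7 N. Setting it back.

servo_tool:
  targets:
    - [0, 0, -1.2, 0, 0, 0, 1]
    - [0, 0, -2.4, 0, 0, 0, 1]
    - [0, 0, -3.3, 0, 0, 0, 1]
    - [0, 0, -3.7, 0, 0, 0, 1]
    - [0, 0, -3.9, 0, 0, 0, 1]
    - [0, 0, -3.95, 0, 0, 0, 1]

```text
time_s: 17.58
eef_pos: [0.4935, 0.3267, 0.2186]
tcp_rot: [180.0, 0.0, 177.4]
force: [-1.8, -0.4, 0.9]
opening: 0.0508
finger_force: 53.0
```

servo_tool:
  targets:
    - [0, 0, 0, 0, 0, 0, 0.6]
    - [0, 0, 0, 0, 0, 0, 0]
    - [0, 0, 0, 0, 0, 0, 0]
    - [0, 0, 0, 0, 0, 0, 0]
    - [0, 0, 3, 0, 0, 0, 0]
    - [0, 0, 8, 0, 0, 0, 0]
    - [3, 0, 14, 0, 0, 0, 0]
    - [3, 0, 14, 0, 0, 0, 0]

```text
time_s: 18.58
eef_pos: [0.5246, 0.3265, 0.3626]
tcp_rot: [179.8, 0.5, 177.4]
force: [-0.7, -0.3, -1.1]
opening: 0.0854
finger_force: 0.0
```

```bash
python3 d.py w5
```

```text
[0.52459675 0.32645293 0.36256296] [179.79679939   0.48483483 177.3893901 ]
cover 25380 ((492.5908203125, 473.44232177734375), (96.86907958984375, 220.88734436035156), 87.59928894042969)
board 7083 ((493.4200439453125, 326.6925354003906), (105.86721801757812, 232.24391174316406), 87.25033569335938)
rim 3012 ((493.0765686035156, 326.76947021484375), (72.28691864013672, 197.5405731201172), 87.3238525390625)
tin 3205 ((430.6872253417969, 329.15673828125), 26.419675827026367) 0.08013846844022532
tin 2540 ((493.06719970703125, 326.5882873535156), 26.34453582763672) 0.08023277006106094
tin 2070 ((556.6533813476562, 322.63824462890625), 26.442920684814453) 0.0802469856821725
```

servo_tool:
  targets:
    - [2, -0.2, 0, 0, 0, 0, 0]
    - [3.3, -0.4, -3, 0, 0, 0, 0]
    - [3.3, -0.4, -7, 0, 0, 0, 0]
    - [3.3, -0.4, -10, 0, 0, 0, 0]
    - [3.3, -0.4, -12.5, 0, 0, 0, 0]
    - [3.3, -0.4, -13.7, 0, 0, 0, 0]
    - [3.3, -0.4, -14, 0, 0, 0, 0]
    - [3.3, -0.4, -14, 0, 0, 0, 0]

```text
time_s: 19.62
eef_pos: [0.5565, 0.3227, 0.2187]
tcp_rot: [180.0, 0.0, 177.4]
force: [-0.8, 0.4, -0.1]
opening: 0.0854
finger_force: 0.0
```

servo_tool:
  targets:
    - [0, 0, 0, 0, 0, 0, 0.5]
    - [0, 0, 0, 0, 0, 0, 1]
    - [0, 0, 0, 0, 0, 0, 1]
    - [0, 0, 0, 0, 0, 0, 1]
    - [0, 0, 0, 0, 0, 0, 1]

```text
time_s: 20.25
eef_pos: [0.5565, 0.3229, 0.2191]
tcp_rot: [179.9, 0.1, 177.4]
force: [-0.4, 0.9, 5.7]
opening: 0.0501
finger_force: 52.4
```

servo_tool:
  targets:
    - [0, 0, 0.7, 0, 0, 0, 1]
    - [0, 0, 2, 0, 0, 0, 1]
    - [0, 0, 3.2, 0, 0, 0, 1]
    - [0, 0, 4, 0, 0, 0, 1]
    - [0, 0, 4, 0, 0, 0, 1]
    - [0, 0, 4, 0, 0, 0, 1]
    - [0, 0, 4, 0, 0, 0, 1]
    - [0, 0, 4, 0, 0, 0, 1]

```text
time_s: 21.25
eef_pos: [0.5565, 0.3226, 0.2579]
tcp_rot: [-180.0, -0.0, 177.4]
force: [0.4, -0.8, -5.8]
opening: 0.0503
finger_force: 53.3
```

```bash
python3 w.py
```

```text
22.2 [0.55647813 0.32263044 0.2582293 ] [-1.79999668e+02 -2.18478310e-05  1.77434507e+02] 0.0501789486178628 53.3465265808627
[ 0.08 -0.03 -6.79 -0.01 -0.02  0.01] [0.57 0.47 0.53 0.03 0.04 0.03] [-0.000e+00 -6.087e+01 -2.250e+01  1.000e-02  2.000e-02  0.000e+00]
```

Tin 3 weighs about 6.8 N, so it is the heaviest. I'll lift it to about 14 cm.

servo_tool:
  targets:
    - [0, 0, 1.5, 0, 0, 0, 1]
    - [0, 0, 4, 0, 0, 0, 1]
    - [0, 0, 6.5, 0, 0, 0, 1]
    - [0, 0, 8.5, 0, 0, 0, 1]
    - [0, 0, 9.2, 0, 0, 0, 1]
    - [0, 0, 9.2, 0, 0, 0, 1]
    - [0, 0, 9.2, 0, 0, 0, 1]
    - [0, 0, 9.2, 0, 0, 0, 1]

```text
time_s: 23.25
eef_pos: [0.5565, 0.3226, 0.3494]
tcp_rot: [-180.0, -0.1, 177.4]
force: [0.3, -0.5, -6.1]
opening: 0.0504
finger_force: 53.9
```

```bash
python3 d.py w6; python3 -c "
from h import *
px,X=cloud('side'); save('pics/s3.png',px[80:330,200:520])"
```

```text
[0.55649609 0.32261207 0.34941151] [-1.79965679e+02 -7.80360732e-02  1.77433047e+02]
cover 26151 ((505.3666076660156, 472.9046936035156), (97.0804443359375, 195.30047607421875), 87.76698303222656)
board 8935 ((493.3244323730469, 326.80255126953125), (106.15345764160156, 229.65225219726562), 87.3266372680664)
rim 3226 ((488.0347900390625, 326.95770263671875), (72.35344696044922, 186.72132873535156), 87.21653747558594)
tin 3983 ((430.66790771484375, 329.1863708496094), 26.440229415893555) 0.08005903144963661
tin 3129 ((493.037353515625, 326.48834228515625), 26.451169967651367) 0.08021472013964737
```

View pics/s3.png

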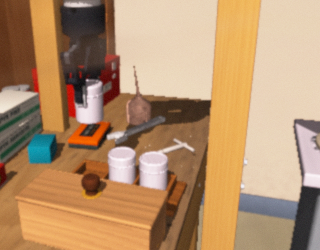

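The side view shows tin 3 held upright at (90,100) and the other two standing in their bays at (121,163) and (153,168). The cover is flat on the bench and the tools are in place. Handing in.

```bash
python3 -c "
from bench import close_job
print(close_job())"
```

```text
the job is handed in; nothing more can be done
None
```

I handed the job in with the farthest tin (tin 3, about 6.8 N, against about 2.0 N for tin 1 and 3.7 N for tin 2) held upright about 14 cm above the bench, the other two in their bays and the cover flat beside the rack; no verdict was returned.

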